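Index the clamp table, seat the knurled nut and back it off a quarter turn

TASK

On the small indexing fixture, turn the round table anticlockwise (seen from above) by its upright handle peg until it clicks into its notch, with the clamp bar pointing at the fixed pointer. Then screw the tall knurled brass clamp nut clockwise until it bottoms out on the bar, and back it off a quarter turn so that the ceramic tile under the bar is left free to expand. Finish while still holding the nut there between the fingers, with the table in its notch; leave the loose things round the fixture alone.

Things in the scene. Friction and masses are not known exactly. Their poses are not given: they have to be found in the camera images.
- index_fixture: Fixed grey base plate, 190 x 200 x 12 mm, bolted to the bench at a different place and angle each time; origin at the centre of its underside, on the table's axis; its -x side faces the robot. On it, outside the table's rim, stand a steel block with a sprung ball (+y side) and the pointer's block (-x side), both at most 33 mm high.
- table_center (a point): Centre of the top face of the round steel table (148 mm across, 12 mm thick), on its vertical turning axis, 26 mm above the bench. Its axes turn with the table: the nut's axis lies 42 mm from it along -x, the handle peg 60 mm along +x.
- pointer (a point): Tip of the fixed dark steel pointer on the base plate, on the robot's side, 76 mm from the table's axis, at the height of the table's top. Its x axis points at the table's axis. In the notch, the clamp bar lies on the line from the table's axis to this tip and the nut's axis stands 34 mm from the tip.
- table_turn (a joint): Angle of the table, rad: 0 in its notch, growing anticlockwise seen from above; stops at -1.9 and +0.4. Starts about -0.8 to -1.45. Light drag (0.06 N m); from about -0.22 to -0.1 a sprung ball rides over a pin (0.35 N m), then draws the table to 0; a second such pin lies beyond. In the notch: within 0.08 of 0.
- peg (a point): Handle peg of the table, upright and fixed to it, with a round black sleeve 17 mm across and 26 mm tall; this point is the centre of the sleeve on its axis, 60 mm above the bench (34 mm above the table's top); the peg's top is 13 mm higher. Below the sleeve it is 14 mm across. It can be pinched from above or pushed sideways.
- clamp_nut: Closed knurled brass clamp nut, 46 mm tall, axis vertical, already started on its stud: foot 25 mm and neck 19 mm across; above them the knurled head, 30 mm across, 26 mm tall. Origin at the centre of its foot. Home, the foot sits on the clamp bar (18 mm wide, top 38 mm above the bench). A dark line on its flat top runs along its +x.
- nut_grip (a point): Centre of the nut's knurled head, on its axis, 33 mm above the foot and 13 mm below the flat top; 71 mm above the bench when the nut is home. The space round the head is free for fingers down to the bar, 33 mm below this point.
- nut_turn (a joint): Angle by which the nut is unscrewed from home, rad: 0 = bottomed out on the bar (hard stop), growing anticlockwise seen from above; starts about 2.2 to 3.8. The lead is 6 mm a turn: it rises 0.95 mm a radian and stays where it is left (drag 0.06 N m). A quarter turn backed off = 1.57.
- cutters: Loose bystander, to be left alone: flush cutters with two handles, 123 x 51 x 10 mm, lying flat. Origin at the centre of its underside.
- tin: Loose bystander, to be left alone: small flat hinged tin box, 62 x 94 x 20 mm. Origin at the centre of its underside.
- spool: Loose bystander, to be left alone: solder spool, 48 mm across, 33 mm high, standing on its flange. Origin at the centre of its underside.
- tester: Loose bystander, to be left alone: small white USB meter, 70 x 30 x 12 mm. Origin at the centre of its underside.

How it is judged:
On the way, in this order (a step that is already met when the one before it is completed fails the run):
1. the table is turned into its notch (value of joint table_turn between -0.08 and 0.08 rad), for 0.2 s.
2. with the table in its notch, the nut is screwed down until it bottoms out (all of step 1 and value of joint nut_turn below 0.08 rad), for 0.2 s.
At the end, for the whole second after the job is handed in: The nut is backed off a quarter turn from home (1.57 rad within 0.3 rad), the table is in its notch (within 0.08 rad), and the fingers grip the nut: contact force over 4 N, grasp point within 12 mm of the nut's axis (all of step 1 and value of joint nut_turn between 1.27 and 1.87 rad and contact force between the fingers and clamp_nut above 4 N and horizontal distance between the grasp point and nut_grip below 0.012 m); the arm keeps its last pose, push and grip.
It fails at once if a loose bystander is shifted by more than 20 mm (distance of any of cutters, tin, spool, tester from where it was at the start of the episode above 0.02 m).
It also fails if it takes over 69 s, if anything falls off the work surface, if the arm or the gripper's body presses on something with over 40 N, if the wrist force passes 120 N, or if a joint passes its speed limit or range.

ROBOT

A 6-joint arm with a two-finger parallel gripper is mounted at the origin on a cart in front of the work surface, level with it; the furniture and walls round the work are solid. World frame = base frame: x ahead of the robot, y to its left, z up, the work surface at z = 0. Lengths are in m, angles in rad, forces in N, time in s.
With the tool pointing down it reaches from about 0.3 to 0.95 m from the base axis. Payload 3.1 kg.
Tool frame: the origin (TCP) lies between the finger pads; the fingertips stand 25 mm ahead of it and the grasp point (between the pads) lies 6 mm ahead of it; z points along the fingers, y is the line along which they close (so a half turn about z gives the same grasp; the last joint's range is limited). The gripper opens to 85 mm and grips with 20 to 120 N. Pads are 22 mm wide; open, the fingers measure 114 mm over their backs; the gripper's body (76 mm by 85 mm) begins 54 mm behind the grasp point. The pads swing forward as they close: fully open they stand 13 mm farther back than shut.
Start: joints at [1.161, 0.308, 1.634, -0, 1.2, -0.07], TCP at [0.208, 0.589, 0.256] pointing down, gripper open.
Joint ranges: [-3.06, 3.06], [-0.79, 1.96], [0.05, 2.63], [-1.19, 4.34], [0.05, 2.64], [-2.94, 2.94]. Speed limits (rad/s): [2.79, 2.79, 3.14, 3.14, 3.14, 3.14].

INTERFACE

Orientations are given as a rotation vector (axis times angle).
In Python, from cell import readout, camera, env gives the robot as it stands.
- The arm moves only by the shell command python3 -m creep 'ROWS' [FORCE]. ROWS is JSON, a list of rows, each a list of 3 entries, a list of its own where there are three numbers: the turn, a rotation vector about the world's x, y, z in degrees, then the shift along the world's x, y, z in mm, then the finger opening in mm, from 0 to 85.4. In form: [[[rx, ry, rz], [dx, dy, dz], fingers], ...]. A call has 1 to 8 rows; each row is the pose to reach, as a shift and turn from the pose commanded when the call began; what a row does not reach only later rows make up. A row lasts 1/12 s, in which the tool goes at most 41.7 mm and 7.16 degrees, less where a joint would pass 70% of its speed; a pose out of reach is approached as far as the arm can. A call with a gripper value outside its range is refused whole. The fingers move at their own pace and stop on an object; FORCE is the grip in N (left out, the last holds). Time passes only in rows, so rows that repeat a pose let the fingers close. It gives the time, the measured TCP pose, the force, the opening and the grip force at its end, in the units of the state.
- readout.observe(): the state, without advancing time (a new reading comes with each control period).
- camera(name): name is "side" or "top" or "wrist"; returns a dict with "pixels" (420x560x3 uint8, red, green, blue), "intrinsics" (3x3 intrinsics, pixels), "view" (4x4, takes a point from world to camera coordinates). Camera axes: x right, y down, z forward; pixel columns grow to the right and rows downward; lengths in m; the calibration is good to about 2 mm. A picture is of the moment at which its call begins. There is no depth.
- env.finish_job(): hands the job in; it is judged then, once.
The state is a dict: "clock": time; "q": joint angles; "qvel": joint speeds; "joint_efforts": joint torques, N m; "tcp_pos": TCP position; "eef_rot": TCP orientation; "contact_force": force on the tool from outside, world axes, zero at the start; "ft_torque": the same for the moment, N m; "width": opening from 0.0 (shut) to 1.0 (fully open); "grip_force": force on a finger pad.
Only numpy, scipy, OpenCV 4.12 (cv2) and the standard library are available. Lean on these libraries where they do the work, as an engineer would, in place of code of your own. Each camera call takes 0.05 s, during which the arm holds its last target. There are 200 camera calls.

## Working session

There is one attempt and no reset: what is moved stays moved. The work goes in short steps, Python scripts to look and compute and a shell command to move; the robot and the scene stay as the last step left them, time stands still between calls to the robot, and variables do not carry over. Pictures are saved under pics/ and viewed, at most 10 in all, crops included, and the job is handed in when it is done.

```bash
mkdir -p pics; ls; python3 - <<'E'
from cell import readout,camera
import cv2,numpy as np
s=readout.observe();print({k:np.round(v,3).tolist() for k,v in s.items()})
for n in("top","side"):
    c=camera(n);cv2.imwrite(f"pics/{n}0.png",c["pixels"][:,:,::-1]);np.savez(f"{n}0.npz",**c)
    print(c["intrinsics"],c["view"])
E
```

```text
pics
{'clock': 0.0, 'q': [1.161, 0.309, 1.635, -0.0, 1.2, -0.07], 'qvel': [-0.001, 0.0, -0.002, -0.0, -0.001, 0.0], 'joint_efforts': [0.001, -41.525, -27.667, 0.0, 0.01, 0.0], 'tcp_pos': [0.208, 0.589, 0.255], 'eef_rot': [-0.531, -3.096, 0.004], 'contact_force': [-0.27, 0.515, 0.015], 'ft_torque': [0.009, 0.032, 0.034], 'grip_force': 0.0, 'width': 1.004}
[[517.21095616   0.         276.99196741]
 [  0.         517.21095616 204.38435466]
 [  0.           0.           1.        ]] [[-0.01501237 -0.99978197  0.01451317  0.00572701]
 [-0.98372173  0.01216864 -0.17928601  0.57272687]
 [ 0.17907032 -0.01696843 -0.98368994  1.34398901]
 [ 0.          0.          0.          1.        ]]
[[391.36714915   0.         271.51403654]
 [  0.         391.36714915 205.38214437]
 [  0.           0.           1.        ]] [[-9.77083930e-01 -2.12852522e-01 -8.93493877e-04  5.54424869e-01]
 [-1.45063214e-01  6.68962217e-01 -7.29003578e-01  1.33562079e-01]
 [ 1.55767964e-01 -7.12168067e-01 -6.84509303e-01  9.25433359e-01]
 [ 0.00000000e+00  0.00000000e+00  0.00000000e+00  1.00000000e+00]]
```

View pics/top0.png

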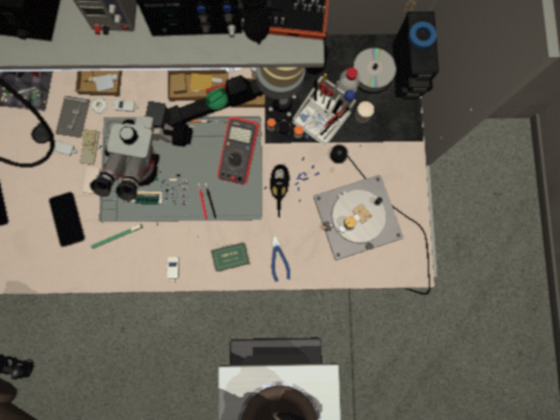

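View pics/side0.png

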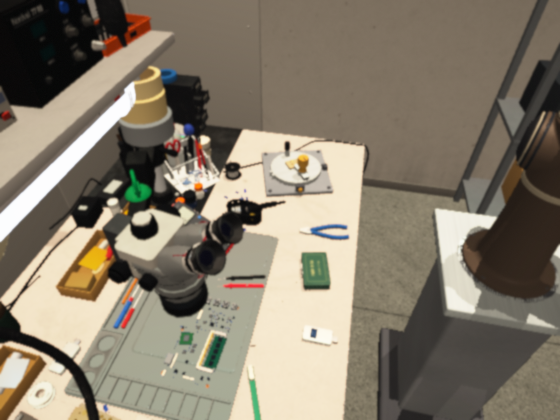

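The top view shows the fixture plate at about (359,217), with the brass nut at (350,223) and the black peg at (378,201). The spool is at (338,153). I'll zoom in and cast rays.

```bash
cat > h.py <<'E'
import numpy as np,cv2
def ray(c,u,v,z):
    K,V=c["intrinsics"],c["view"];R,t=V[:3,:3],V[:3,3]
    o=-R.T@t;d=R.T@np.linalg.solve(K,[u,v,1.]);return (o+d*(z-o[2])/d[2])[:2]
def proj(c,p):
    q=c["view"][:3,:3]@np.array(p)+c["view"][:3,3];q=c["intrinsics"]@q;return q[:2]/q[2]
E
python3 - <<'E'
from h import *
c=np.load("top0.npz");im=c["pixels"][:,:,::-1]
cv2.imwrite("pics/crop0.png",cv2.resize(im[130:280,290:450],None,fx=4.5,fy=4,interpolation=cv2.INTER_CUBIC)[:, :] if 0 else cv2.resize(im[130:280,290:450],None,fx=4,fy=4,interpolation=cv2.INTER_CUBIC))
for n,u,v,z in(("centre",359,217,.026),("nut",350,223,.087),("peg",378,201,.073),("spool",338,153,.033)):print(n,ray(c,u,v,z))
for u,v in((314,191),(383,176),(403,233),(334,259)):print(ray(c,u,v,.012))
E
```

```text
centre [ 0.53947607 -0.22701731]
nut [ 0.51444248 -0.19187165]
peg [ 0.57472055 -0.27134718]
spool [ 0.71979848 -0.17489423]
[ 0.61669416 -0.10673337]
[ 0.65745179 -0.30226175]
[ 0.49544879 -0.34923143]
[ 0.42660008 -0.15608517]
```

View pics/crop0.png

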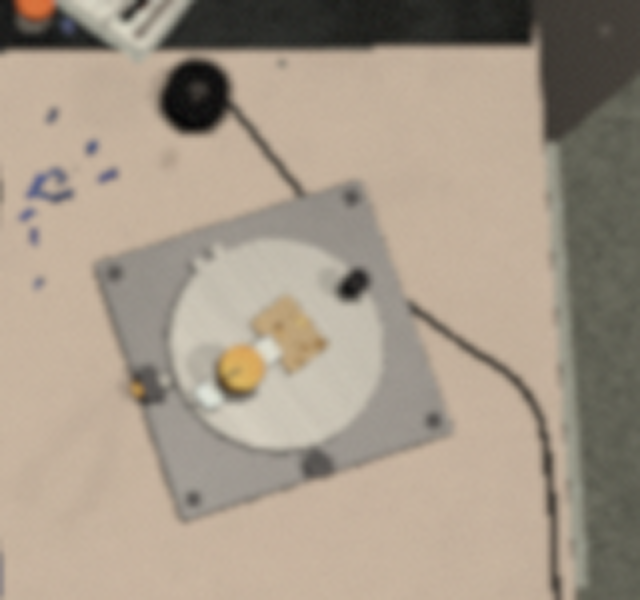

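The crop (4x, offset 290,130) shows the nut at (240,368), the peg at (353,283), the ball block at (150,385) and the pointer at (315,463). I'll measure more exactly.

```bash
python3 - <<'E'
from h import *
c=np.load("top0.npz");im=c["pixels"][:,:,::-1]
g=lambda x,y:(290+x/4,130+y/4)
cc=[ray(c,*g(*p),.012) for p in((95,262),(360,180),(452,432),(183,522))]
print(np.round(cc,4),"mean",np.mean(cc,0))
for n,p,z in(("disc",(276.5,345),.026),("pointer",(315,463),.03),("ball",(150,385),.03),("nut",(241,367),.087),("peg",(355,280),.073),):print(n,ray(c,*g(*p),z))
for p in((110,190),(135,175)):print("microscope",ray(c,*p,.2),ray(c,*p,.3))
hsv=cv2.cvtColor(im,cv2.COLOR_BGR2HSV)
E
```

```text
[[ 0.6039 -0.1057]
 [ 0.6604 -0.2939]
 [ 0.4816 -0.3484]
 [ 0.4225 -0.1607]] mean [ 0.54209652 -0.22719033]
disc [ 0.54155338 -0.22745175]
pointer [ 0.45974543 -0.24935067]
ball [ 0.51446369 -0.13918321]
nut [ 0.51773809 -0.19266115]
peg [ 0.57741021 -0.27349062]
microscope [0.58593456 0.40200832] [0.56445009 0.37094303]
microscope [0.62235777 0.34331713] [0.59789917 0.31704426]
```

```bash
python3 -m creep '[[[0,0,0],[11,-40,0],85],[[0,0,0],[22,-80,0],85],[[0,0,0],[33,-120,0],85],[[0,0,0],[44,-160,0],85],[[0,0,0],[55,-200,0],85],[[0,0,0],[66,-240,0],60],[[0,0,0],[77,-280,0],60],[[0,0,0],[88,-320,0],60]]' 40; python3 -m creep '[[[0,0,0],[15,-38,0],60],[[0,0,0],[30,-76,0],60],[[0,0,0],[45,-114,0],60],[[0,0,0],[60,-152,0],60],[[0,0,0],[75,-190,0],60],[[0,0,0],[90,-228,0],60],[[0,0,0],[105,-266,0],60],[[0,0,0],[105,-270,0],60]]'
```

```text
clock: 0.77
tcp_pos: [0.296, 0.2672, 0.2559]
eef_rot: [-0.53, -3.097, 0.001]
contact_force: [0.2, -0.6, 0.6]
width: 0.7
grip_force: 0.0
clock: 1.43
tcp_pos: [0.4035, -0.0063, 0.2568]
eef_rot: [0.541, 3.091, -0.005]
contact_force: [0.4, 0.2, 0.3]
width: 0.704
grip_force: 0.0
```

```bash
python3 -m creep '[[[0,0,0],[15,-38,0],60],[[0,0,0],[30,-76,0],60],[[0,0,0],[45,-114,0],60],[[0,0,0],[60,-152,0],60],[[0,0,0],[80,-187,0],60],[[0,0,0],[100,-220,0],60],[[0,0,0],[117,-234,0],60],[[0,0,0],[117,-234,0],60]]'; python3 - <<'E'
from h import *
from cell import camera,readout
c=camera("wrist");np.savez("w1.npz",**c);cv2.imwrite("pics/w1.png",c["pixels"][:,:,::-1])
for p in((.542,-.2273,.026),(.5774,-.2735,.073),(.5177,-.1927,.09)):print(proj(c,p))
print(readout.observe()["q"])
E
```

```text
clock: 2.1
tcp_pos: [0.5208, -0.238, 0.2559]
eef_rot: [0.535, 3.093, -0.002]
contact_force: [-0.2, 0.4, -0.3]
width: 0.708
grip_force: 0.0
[294.71368754 195.82935098]
[263.38330931 257.50725314]
[327.63775421 175.89907843]
[-5.03019748e-01  2.04732077e-01  1.76540629e+00  2.63671675e-04
  1.17228838e+00 -1.73225251e+00]
```

View pics/w1.png

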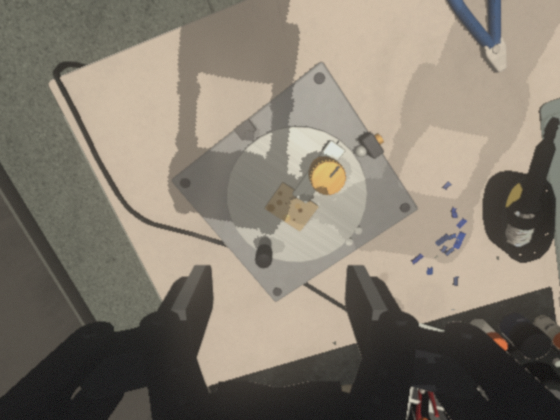

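The wrist view shows the table disc centred at about (296,194), the nut head at (328,176) with its line towards (341,163), and the peg spanning about (264,241)–(264,266). This agrees with the top-view estimate. Refining the peg and nut:

```bash
python3 - <<'E'
from h import *
c=np.load("w1.npz");im=c["pixels"][:,:,::-1]
for z in(.026,.047,.073):print("pegproj",z,proj(c,(.5774,-.2735,z)))
hsv=cv2.cvtColor(im,cv2.COLOR_BGR2HSV)
m=cv2.inRange(hsv,(10,120,120),(30,255,255))
n,l,s,ce=cv2.connectedComponentsWithStats(m)
for i in range(1,n):
    if s[i,4]>100:print("nut",s[i],ce[i],ray(c,*ce[i],.090))
m=(im.max(2)<60).astype(np.uint8);m[:225]=0;m[275:]=0;m[:,:240]=0;m[:,290:]=0
n,l,s,ce=cv2.connectedComponentsWithStats(m)
for i in range(1,n):
    if s[i,4]>50:
        x,y,w,h,_=s[i];print("peg",s[i],ce[i],"sleeve",ray(c,*ce[i],.06),"top",ray(c,x+w/2,y+h-w/2,.073),ray(c,x+w/2,y+w/2,.073))
E
```

```text
pegproj 0.026 [265.22144405 239.00279666]
pegproj 0.047 [264.4575379  246.69302073]
pegproj 0.073 [263.38330931 257.50725314]
nut [312 164  33  30 533] [328.45590994 179.98311445] [ 0.52128701 -0.19308544]
```

```bash
python3 -m creep '[[[0,0,0],[28,-18,-20],50],[[0,0,0],[57,-36,-40],50],[[0,0,0],[57,-36,-75],50],[[0,0,0],[57,-36,-110],50],[[0,0,0],[57,-36,-140],50],[[0,0,0],[57,-36,-165],50],[[0,0,0],[57,-36,-188],50],[[0,0,0],[57,-36,-190],50]]' 40; python3 - <<'E'
from h import *
from cell import camera,readout
c=camera("wrist");np.savez("w2.npz",**c);cv2.imwrite("pics/w2.png",c["pixels"][:,:,::-1])
E
```

```text
clock: 2.82
tcp_pos: [0.5706, -0.2667, 0.0607]
eef_rot: [-0.528, -3.085, -0.007]
contact_force: [-1.4, 0.9, -1.4]
width: 0.583
grip_force: 0.0
```

View pics/w2.png

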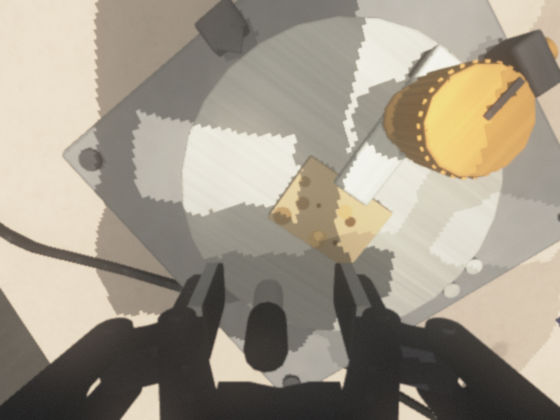

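The peg stands between the fingers, with its sleeve at about (267,340). Closing on it now.

```bash
python3 -m creep '[[[0,0,0],[0,0,0],10],[[0,0,0],[0,0,0],10],[[0,0,0],[0,0,0],10],[[0,0,0],[0,0,0],10],[[0,0,0],[0,0,0],10],[[0,0,0],[0,0,0],10]]' 40; python3 - <<'E'
from cell import readout
print(readout.observe())
E
```

```text
clock: 3.37
tcp_pos: [0.5775, -0.2724, 0.069]
eef_rot: [0.53, 3.091, -0.004]
contact_force: [0.4, -3.7, 6.2]
width: 0.183
grip_force: 39.6
{'clock': 3.3667, 'q': array([-5.08682508e-01,  5.51829588e-01,  1.70920862e+00, -7.57678171e-04,
        8.74398208e-01, -1.73945917e+00]), 'qvel': array([ 0.00063034,  0.00148814, -0.00368398,  0.00060518,  0.00138215,
       -0.00029975]), 'joint_efforts': array([  1.51778955, -41.65301442, -18.3621347 ,   0.59828052,
         0.67265494,   0.09953369]), 'tcp_pos': array([ 0.5775003 , -0.27242008,  0.06903347]), 'eef_rot': array([ 0.52983402,  3.0908944 , -0.0040689 ]), 'contact_force': array([ 0.40333903, -3.72642637,  6.19073235]), 'ft_torque': array([-0.48238879, -0.20760368,  0.06426853]), 'grip_force': 39.563941955566406, 'width': 0.18275635357672734}
```

```bash
python3 -m creep '[[[0,0,0],[4,3.5,0],10],[[0,0,0],[8,7,0],10],[[0,0,0],[11,11.5,0],10],[[0,0,0],[14,15.5,0],10],[[0,0,0],[16.5,20,0],10],[[0,0,0],[18.5,25,0],10],[[0,0,0],[20.5,30,0],10],[[0,0,0],[21.5,35,0],10]]' 25;  python3 -m creep '[[[0,0,0],[1,5,0],10],[[0,0,0],[1.5,10,0],10],[[0,0,0],[1.5,14,0],10],[[0,0,0],[1,18,0],10],[[0,0,0],[0.5,22,0],10],[[0,0,0],[0,26,0],10],[[0,0,0],[-1,30,0],10],[[0,0,0],[-1,30,0],10]]'; python3 - <<'E'
from h import *
from cell import camera,readout
print(readout.observe()["ft_torque"])
c=camera("top");np.savez("t3.npz",**c);cv2.imwrite("pics/t3.png",cv2.resize(c["pixels"][130:280,290:450,::-1],None,fx=4,fy=4,interpolation=cv2.INTER_CUBIC))
E
```

```text
clock: 4.03
tcp_pos: [0.602, -0.2404, 0.0691]
eef_rot: [0.527, 3.083, -0.011]
contact_force: [7.2, -6.9, 1.9]
width: 0.183
grip_force: 39.4
clock: 4.7
tcp_pos: [0.5992, -0.2076, 0.0691]
eef_rot: [0.528, 3.088, -0.005]
contact_force: [2.8, -5.5, 4.2]
width: 0.19
grip_force: 39.4
[-0.75925276 -0.53493493  0.14944331]
```

View pics/t3.png

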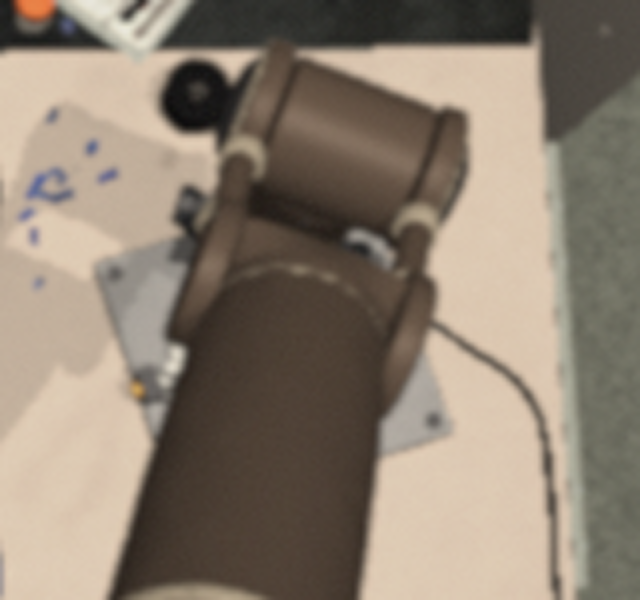

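The arm hides the table in this view. I'll release, rise and look from the wrist.

```bash
python3 -m creep '[[[0,0,0],[0,0,0],55],[[0,0,0],[0,0,0],55],[[0,0,0],[0,0,0],55],[[0,0,0],[0,0,20],55],[[0,0,0],[0,0,55],55],[[0,0,0],[0,0,90],55],[[0,0,0],[-20,0,120],55],[[0,0,0],[-20,0,120],55]]'; python3 - <<'E'
from h import *
from cell import camera,readout
c=camera("wrist");np.savez("w4.npz",**c);cv2.imwrite("pics/w4.png",c["pixels"][:,:,::-1])
for n,p in(("C",(.542,-.2273,.026)),("peg",(.5994,-.2099,.073)),("nut",(.5018,-.2395,.09)),("ptr",(.4693,-.2494,.026))):print(n,proj(c,p))
E
```

```text
clock: 5.42
tcp_pos: [0.5771, -0.2066, 0.1928]
eef_rot: [0.53, 3.089, -0.003]
contact_force: [0.4, -0.4, 0.2]
width: 0.643
grip_force: 0.0
C [240.92617976 165.37206889]
peg [283.98032005 240.60598294]
nut [188.71765036 130.16902719]
ptr [180.55498163  87.67350474]
```

View pics/w4.png

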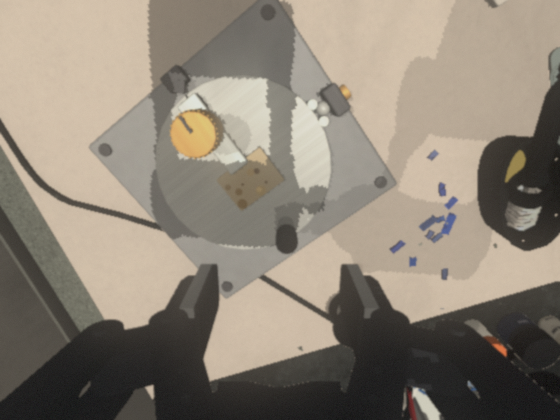

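The wrist view shows the bar and nut at (195,132) pointing at the pointer block (177,80). The peg is at (287,240) and the ball (323,110) sits between its two pins, so the table is in its notch. Measuring the nut:

```bash
python3 - <<'E'
from h import *
c=np.load("w4.npz");im=c["pixels"][:,:,::-1]
hsv=cv2.cvtColor(im,cv2.COLOR_BGR2HSV)
m=cv2.inRange(hsv,(8,120,80),(32,255,255));m[:90]=0;m[180:]=0;m[:,240:]=0
m=cv2.morphologyEx(m,cv2.MORPH_CLOSE,np.ones((7,7)))
k=max(cv2.findContours(m,0,1)[0],key=cv2.contourArea);(x,y),r=cv2.minEnclosingCircle(k);print(x,y,r,cv2.boundingRect(k))
# whole head silhouette: centre of head
for z in(.08,.087,.09):print(ray(c,x,y,z),ray(c,195.5,132.5,z))
o=(.5018,-.2395)
for z in (.057,.064,.09):print(proj(c,(*o,z)))
E
```

```text
193.0 134.0 23.32390594482422 (171, 111, 43, 46)
[ 0.50488872 -0.24053555] [ 0.5045518  -0.23859161]
[ 0.5048677  -0.23870624] [ 0.50454103 -0.23682139]
[ 0.5048587  -0.23792225] [ 0.50453641 -0.23606273]
[200.18904798 126.44092098]
[198.00684204 127.15011926]
[188.71765036 130.16902719]
```

```bash
python3 -m creep '[[[0,0,0],[-36,-16,0],60],[[0,0,0],[-75,-32,0],60],[[0,0,0],[-75,-32,-25],60],[[0,0,0],[-75,-32,-50],60],[[0,0,0],[-75,-32,-75],60],[[0,0,0],[-75,-32,-95],60],[[0,0,0],[-75,-32,-110],60],[[0,0,0],[-75,-32,-110],60]]' 30; python3 -m creep '[[[0,0,0],[0,0,0],60],[[0,0,0],[0,0,0],60],[[0,0,0],[0,0,0],60]]'; python3 - <<'E'
from h import *
from cell import camera,readout
c=camera("wrist");np.savez("w5.npz",**c);cv2.imwrite("pics/w5.png",c["pixels"][:,:,::-1])
E
```

```text
clock: 6.13
tcp_pos: [0.4964, -0.235, 0.0708]
eef_rot: [-0.53, -3.085, -0.007]
contact_force: [-0.3, -0.1, -0.1]
width: 0.703
grip_force: 0.0
clock: 6.38
tcp_pos: [0.5016, -0.238, 0.0772]
eef_rot: [0.531, 3.095, -0.001]
contact_force: [0.6, 0.4, 0.6]
width: 0.703
grip_force: 0.0
```

View pics/w5.png

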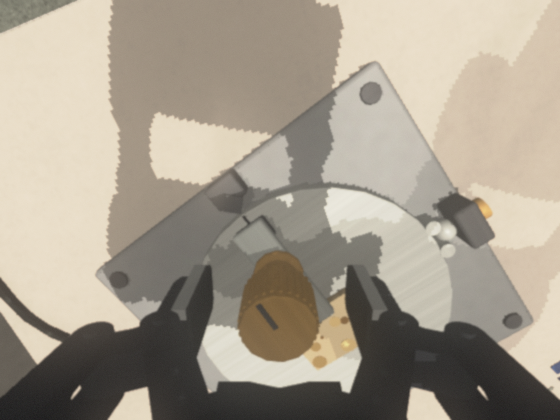

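The nut sits centred between the fingers, with its head top at about (278,330). The ball is still between the pins at (445,230). Closing.

```bash
python3 -m creep '[[[0,0,0],[1,-0.5,0],20],[[0,0,0],[1,-0.5,0],20],[[0,0,0],[1,-0.5,0],20],[[0,0,0],[1,-0.5,0],20],[[0,0,0],[1,-0.5,0],20],[[0,0,0],[1,-0.5,0],20]]' 30; python3 - <<'E'
from cell import readout
s=readout.observe();print(s["ft_torque"],s["q"])
E
```

```text
clock: 6.93
tcp_pos: [0.5025, -0.2387, 0.0771]
eef_rot: [0.531, 3.095, -0.001]
contact_force: [0.1, -0.1, 4.6]
width: 0.343
grip_force: 29.5
[-0.08775161  0.03848225 -0.03000563] [-5.21696115e-01  4.14905094e-01  1.90690148e+00 -1.10225510e-04
  8.18149154e-01 -1.75262564e+00]
```

```bash
cat > s.py <<'E'
from cell import readout
s=readout.observe();print("T",s["ft_torque"].round(3),"F",s["contact_force"].round(1),"q6",s["q"][5].round(3),s["qvel"][5].round(2))
E
for i in 1 ; do python3 -m creep '[[[0,0,-7],[0,0,-0.1],20],[[0,0,-14],[0,0,-0.2],20],[[0,0,-21],[0,0,-0.3],20],[[0,0,-28],[0,0,-0.5],20],[[0,0,-35],[0,0,-0.6],20],[[0,0,-42],[0,0,-0.7],20],[[0,0,-49],[0,0,-0.8],20],[[0,0,-56],[0,0,-0.9],20]]'; python3 s.py; done
python3 -m creep '[[[0,0,-7],[0,0,-0.1],20],[[0,0,-14],[0,0,-0.2],20],[[0,0,-21],[0,0,-0.3],20],[[0,0,-28],[0,0,-0.5],20],[[0,0,-35],[0,0,-0.6],20],[[0,0,-42],[0,0,-0.7],20],[[0,0,-42],[0,0,-0.7],20],[[0,0,-42],[0,0,-0.7],20]]'; python3 s.py
```

```text
clock: 7.6
tcp_pos: [0.5038, -0.2375, 0.0762]
eef_rot: [1.93, 2.476, 0.005]
contact_force: [3.1, 3.1, 3.1]
width: 0.342
grip_force: 29.6
T [ 0.631 -0.631  0.128] F [3.1 3.1 3.1] q6 -0.769 1.45
clock: 8.27
tcp_pos: [0.5052, -0.2377, 0.0756]
eef_rot: [2.684, 1.626, 0.01]
contact_force: [7.1, 3.8, 1.2]
width: 0.339
grip_force: 29.5
T [ 0.598 -0.957 -0.092] F [7.1 3.8 1.2] q6 -0.042 -0.01
```

```bash
python3 -m creep '[[[0,0,0],[2,1,0],20],[[0,0,-6],[2.5,1,-0.1],20],[[0,0,-12],[2.5,1,-0.2],20],[[0,0,-18],[2.5,1,-0.3],20],[[0,0,-24],[2.5,1,-0.4],20],[[0,0,-24],[2.5,1,-0.4],20],[[0,0,-24],[2.5,1,-0.4],20]]'; python3 s.py
python3 -m creep '[[[0,0,-6],[0,0,-0.1],20],[[0,0,-12],[0,0,-0.2],20],[[0,0,-18],[0,0,-0.3],20],[[0,0,-18],[0,0,-0.3],20],[[0,0,-18],[0,0,-0.3],20]]'; python3 s.py
```

```text
clock: 8.85
tcp_pos: [0.506, -0.238, 0.0751]
eef_rot: [2.962, 1.039, 0.005]
contact_force: [4.1, 0.5, 3.3]
width: 0.343
grip_force: 29.7
T [-0.139 -0.664 -0.065] F [4.1 0.5 3.3] q6 0.378 -0.01
clock: 9.27
tcp_pos: [0.5064, -0.2385, 0.0749]
eef_rot: [3.087, 0.563, 0.006]
contact_force: [5.4, -2.0, 2.1]
width: 0.342
grip_force: 29.6
T [-0.307 -0.738 -0.009] F [ 5.4 -2.   2.1] q6 0.692 -0.01
```

```bash
python3 -m creep '[[[0,0,-6],[1,0,-0.1],20],[[0,0,-12],[1,0,-0.2],20],[[0,0,-12],[1,0,-0.2],20],[[0,0,-12],[1,0,-0.2],20]]'; python3 s.py
python3 -m creep '[[[0,0,-6],[0,0,-0.1],20],[[0,0,-12],[0,0,-0.2],20],[[0,0,-12],[0,0,-0.2],20],[[0,0,-12],[0,0,-0.2],20]]'; python3 s.py
python3 -c "
from h import *
from cell import camera
c=camera('wrist');cv2.imwrite('pics/w6.png',c['pixels'][:,:,::-1])"
```

```text
clock: 9.6
tcp_pos: [0.5066, -0.2388, 0.0746]
eef_rot: [3.129, 0.241, 0.004]
contact_force: [2.7, -4.1, 3.9]
width: 0.343
grip_force: 29.8
T [-0.733 -0.449 -0.06 ] F [ 2.7 -4.1  3.9] q6 0.901 -0.01
clock: 9.93
tcp_pos: [0.5066, -0.2392, 0.0745]
eef_rot: [3.137, -0.087, 0.005]
contact_force: [3.1, -5.9, 2.4]
width: 0.34
grip_force: 29.8
T [-0.905 -0.403 -0.098] F [ 3.1 -5.9  2.4] q6 1.11 -0.01
```

View pics/w6.png

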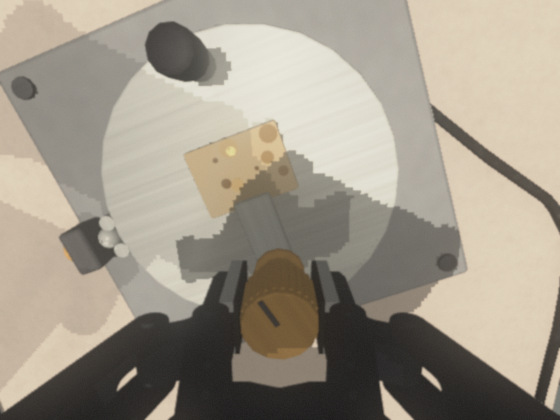

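The wrist view shows the line on the nut at the same place relative to the fingers as before, about (268,315), so there has been no slip. The ball is still between its pins at (108,238). Carrying on.

```bash
python3 -m creep '[[[0,0,-6],[0.5,-1.5,-0.1],20],[[0,0,-12],[0.5,-1.5,-0.2],20],[[0,0,-12],[0.5,-1.5,-0.2],20],[[0,0,-12],[0.5,-1.5,-0.2],20]]'; python3 s.py
python3 -m creep '[[[0,0,-6],[0,0,-0.1],20],[[0,0,-12],[0,0,-0.2],20],[[0,0,-12],[0,0,-0.2],20],[[0,0,-12],[0,0,-0.2],20]]'; python3 s.py
```

```text
clock: 10.32
tcp_pos: [0.5066, -0.2398, 0.0741]
eef_rot: [3.112, -0.416, 0.003]
contact_force: [2.7, -3.5, 5.8]
width: 0.343
grip_force: 29.9
T [-0.612 -0.347 -0.071] F [ 2.7 -3.5  5.8] q6 1.318 0.0
clock: 10.65
tcp_pos: [0.5046, -0.2348, 0.0737]
eef_rot: [-3.047, 0.74, 0.009]
contact_force: [-0.2, 9.4, 13.4]
width: 0.338
grip_force: 30.8
T [ 1.538 -0.048  0.147] F [-0.2  9.4 13.4] q6 1.527 -0.01
```

Forces jumped: the nut has bottomed and the tool shifted about 5 mm in +y. I'll look before moving.

```bash
python3 -c "
from h import *
from cell import camera
c=camera('wrist');cv2.imwrite('pics/w7.png',c['pixels'][:,:,::-1])"; python3 s.py
```

```text
T [1.492 0.019 0.21 ] F [-0.3  8.3 13.9] q6 1.527 -0.0
```

View pics/w7.png

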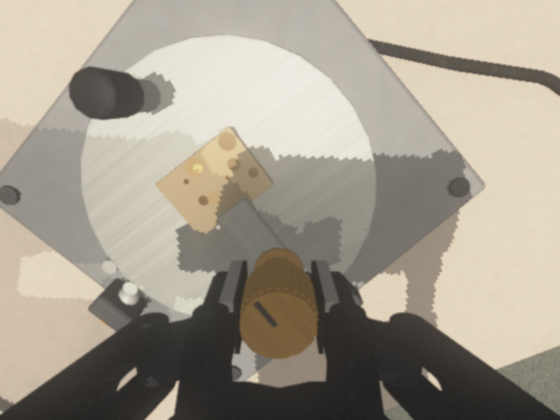

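The table has been dragged slightly clockwise: the ball is now up on a pin at about (130,290), where before it was between the two. I'll ease the tool back anticlockwise with the table, which leaves the nut bottomed, and press it back into the notch.

```bash
python3 -m creep '[[[0,0,2],[0.5,-1.5,0],20],[[0,0,4],[1,-3,0],20],[[0,0,5],[1,-3.5,0],20],[[0,0,5],[1,-3.5,0],20],[[0,0,5],[1,-3.5,0],20]]'; python3 s.py
```

```text
clock: 11.12
tcp_pos: [0.5056, -0.239, 0.0738]
eef_rot: [-3.078, 0.603, 0.008]
contact_force: [-0.4, 8.0, 13.3]
width: 0.341
grip_force: 30.7
T [1.234 0.014 0.502] F [-0.4  8.  13.3] q6 1.434 0.0
```

```bash
cat > tab.py <<'E'
from h import *
from cell import camera
def meas(c):
    im=c["pixels"];C=np.array([.542,-.2273])
    best=None
    u0,v0=proj(c,(.5994,-.2099,.06))
    m=(im.max(2)<75).astype(np.uint8)
    yy,xx=np.mgrid[:420,:560];m[(abs(xx-u0)>60)|(abs(yy-v0)>60)]=0
    n,l,s,ce=cv2.connectedComponentsWithStats(m)
    i=1+np.argmax(s[1:,4]);
    # axis direction of blob: project base/top of peg model at its angle; take centroid at sleeve mid height
    p=ray(c,*ce[i],.06);d=p-C
    print("blob",s[i],ce[i].round(1),"pred",np.round((u0,v0),1),"ang",np.degrees(np.arctan2(d[1],d[0])).round(2),"r",np.hypot(*d).round(4))
    # disc-bright and bolts: corner bolts give the fixture for reference
c=camera("wrist");np.savez("wl.npz",**c);meas(c)
E
python3 tab.py; python3 -c "
import numpy as np,cv2
im=cv2.imread('pics/w6.png');print(im[30:80:8,140:215:8].max(2))"
```

```text
blob [  76   73   64   49 1258] [118.4  98.2] pred [111.1 108.5] ang 12.37 r 0.0609
[[171 165  74  76  80  82  96 171 199 222]
 [171  77  75  80  83  87  88  90 225 223]
 [171  73  75  82  86  89  90  86 127 223]
 [169  76  76  83  89  92  91  83  97 152]
 [159 193  75  80  87  93  89  82  95 132]
 [191 221 114  76  82  82  75  82  95 132]
 [204 206 214 220 137  73  75  84 118 156]]
```

```bash
sed -i 's/^c=camera.*$//; s/<75/<TH/; s/def meas(c)/def meas(c,TH=75)/' tab.py; python3 - <<'E'
from tab import *
for f in("w4.npz","wl.npz"):
    c=dict(np.load(f))
    for t in(60,75,95):meas(c,t)
    # plate bolts: dark round spots near the known plate corners, compare with prediction
    a=np.radians(16.9);ex=np.array([np.cos(a),np.sin(a)]);ey=np.array([-ex[1],ex[0]])
    print([proj(c,(*(np.array([.542,-.2273])+sx*.0825*ex+sy*.0875*ey),.012)).round(0).tolist() for sx in(-1,1) for sy in(-1,1)])
E
```

```text
Traceback (most recent call last):
  File "tab.py", line 10, in meas
    i=1+np.argmax(s[1:,4]);
        ~~~~~~~~~^^^^^^^^^
ValueError: attempt to get argmax of an empty sequence
```

```bash
cat > tile.py <<'E'
from h import *
def tile(c):
    hsv=cv2.cvtColor(c["pixels"],cv2.COLOR_RGB2HSV);C=(.542,-.2273)
    u,v=proj(c,(*C,.03));yy,xx=np.mgrid[:420,:560]
    m=cv2.inRange(hsv,(8,60,60),(30,255,255));m[np.hypot(xx-u,yy-v)>75]=0
    m=cv2.morphologyEx(m,cv2.MORPH_CLOSE,np.ones((7,7)));m=cv2.morphologyEx(m,cv2.MORPH_OPEN,np.ones((5,5)))
    n,l,s,ce=cv2.connectedComponentsWithStats(m)
    i=1+np.argmin([np.hypot(*(ce[k]-(u,v)))+(s[k,4]<200)*999 for k in range(1,n)])
    k=max(cv2.findContours((l==i).astype(np.uint8),0,1)[0],key=cv2.contourArea)[:,0]
    P=np.array([ray(c,*p,.032) for p in k])*1000
    r=cv2.minAreaRect(P.astype(np.float32));cc=P.mean(0)
    print("tile",s[i],"ctr",np.round(r[0],1),"size",np.round(r[1],1),"ang",round(r[2],2))
if __name__=="__main__":
    for f in("w1.npz","w2.npz","w4.npz","w5.npz","wl.npz"):tile(dict(np.load(f)))
    for f in("w4.npz","wl.npz"):
        c=dict(np.load(f));h=c["pixels"].max(2)
        for z in(.05,.06):
            u,v=proj(c,(.5994,-.2099,z)).astype(int);print(u,v,h[v-24:v+25:8,u-32:u+33:8])
E
python3 tile.py
```

```text
tile [ 267  185   49   44 1207] ctr [ 550.6 -234.5] size [45.2 33.3] ang 36.46
tile [ 270  158  120  105 6739] ctr [ 551.1 -234.9] size [46.2 33.9] ang 36.28
tile [ 219  149   62   60 1956] ctr [ 554.5 -223.4] size [33.5 45.1] ang 16.67
tile [ 246  251  112  118 8371] ctr [ 542.9 -240.9] size [73.5 62.1] ang 33.83
tile [ 158  131  112  105 6256] ctr [ 554.9 -224.3] size [33.7 46.2] ang 15.17
283 229 [[119 127 127 129 113 111 112 123 110]
 [126 127 128 123 109 111 143 174 121]
 [124 127 128 112  95  95 160 177 143]
 [128 127 129 112  68  69 170 145 143]
 [126 127 127 102  68  73 156 160 157]
 [136 139 133 122  67  71 158 188 202]
 [157 155 158 158 119 135 204 202 205]]
283 234 [[128 128 124 113 110 110 111 147 111]
 [127 128 128 117  96 102 158 187 143]
 [126 127 128 120  67  75 166 142 144]
 [127 127 126 111  67  70 158 161 151]
 [128 127 128 102  70  70 156 158 202]
 [156 157 155 157  69  72 185 204 205]
 [154 154 156 159 156 204 206 205 204]]
122 107 [[ 82  86  78  70  72  72 110 121 150]
 [ 83  88  87  66  69  72  81 112 116]
 [ 80  87  89  68  67  69  73 109 113]
 [ 78  81  84  67  68  72  74 113 115]
 [ 78  77  74  65  71  73 211 192 156]
 [190 177 199 203 207 217 222 228 229]
 [202 204 205 205 209 205 209 214 208]]
111 108 [[ 81  81  86  84  65  67  69  86 112]
 [ 79  79  87  90  74  66  69  72 108]
 [ 77  81  83  91  82  66  68  72 111]
 [ 75  76  80  83  72  67  69  75 110]
 [120  74  75  76  68  70  72 218 215]
 [158 160 198 200 203 205 213 224 225]
 [157 198 205 204 205 205 205 209 212]]
```

The tile's edge angle gives the table directly. It was 16.7° in the notch and is 15.2° now, so the table is at about -0.03 rad with the nut bottomed. I'll hold briefly, then back off 91°.

```bash
python3 -m creep '[[[0,0,0],[0.3,-1,0],20],[[0,0,0],[0.3,-1,0],20],[[0,0,0],[0.3,-1,0],20],[[0,0,0],[0.3,-1,0],20]]'; python3 s.py; python3 -c "
from tile import *
from cell import camera
tile(camera('wrist'))"
```

```text
clock: 11.5
tcp_pos: [0.5057, -0.2392, 0.0737]
eef_rot: [-3.077, 0.603, 0.01]
contact_force: [-1.2, 9.2, 14.3]
width: 0.341
grip_force: 30.9
T [1.584 0.027 0.522] F [-1.2  9.2 14.3] q6 1.433 0.0
tile [ 158  132  112  103 6243] ctr [ 554.9 -224.2] size [33.6 46.2] ang 15.27
```

```bash
python3 -m creep '[[[0,0,3],[0,0.5,0.3],20],[[0,0,8],[-0.3,2,0.6],20],[[0,0,15],[-0.8,3.5,1],20],[[0,0,22],[-1,3.5,1.1],20],[[0,0,29],[-1,3.5,1.2],20],[[0,0,36],[-1,3.5,1.3],20],[[0,0,43],[-1,3.5,1.4],20],[[0,0,43],[-1,3.5,1.4],20]]'; python3 s.py; python3 -c "
from tile import *
from cell import camera
tile(camera('wrist'))"
```

```text
clock: 12.22
tcp_pos: [0.5059, -0.239, 0.0748]
eef_rot: [-3.088, -0.571, 0.001]
contact_force: [2.6, 0.2, 5.7]
width: 0.339
grip_force: 30.1
T [ 0.072 -0.297  0.018] F [2.6 0.2 5.7] q6 0.684 0.12
tile [ 238  124  100   76 6515] ctr [ 555.  -223.8] size [33.6 45.4] ang 17.29
```

```bash
python3 -m creep '[[[0,0,7],[0,0,0.1],20],[[0,0,14],[0,0,0.2],20],[[0,0,21],[0,0,0.3],20],[[0,0,28],[0,0,0.4],20],[[0,0,35],[0,0,0.6],20],[[0,0,42],[0,0,0.7],20],[[0,0,50],[0,0,0.8],20],[[0,0,50],[0,0,0.8],20]]'; python3 -m creep '[[[0,0,0],[0,0,0],20],[[0,0,0],[0,0,0],20],[[0,0,0],[0,0,0],20]]'; python3 s.py; python3 - <<'E'
from tile import *
from cell import camera
c=camera('wrist');tile(c)
# line on the nut in the wrist picture, for slip: dark pixels inside the head
for n,im in(("w6",cv2.imread("pics/w6.png")),("now",c["pixels"][:,:,::-1])):
    h=im.max(2);b=h[295:345,252:304];m=(b<70).astype(np.uint8)
    q,l,s,ce=cv2.connectedComponentsWithStats(m);i=1+np.argmax(s[1:,4]);p=np.argwhere(l==i)[:,::-1].astype(np.float32)
    vx,vy,x,y=cv2.fitLine(p,2,0,.01,.01).ravel();print(n,s[i],ce[i]+(252,295),np.degrees(np.arctan2(vy,vx)))
E
```

```text
clock: 12.93
tcp_pos: [0.5051, -0.2383, 0.0755]
eef_rot: [-2.555, -1.821, 0.001]
contact_force: [0.0, 1.7, 8.6]
width: 0.344
grip_force: 30.3
clock: 13.18
tcp_pos: [0.5052, -0.2383, 0.0755]
eef_rot: [-2.558, -1.816, 0.001]
contact_force: [0.2, 2.3, 8.2]
width: 0.343
grip_force: 30.3
T [ 0.308 -0.036  0.101] F [0.2 2.3 8.2] q6 -0.184 -0.0
tile [ 312  149  103  107 5842] ctr [ 554.7 -223.4] size [33.6 46.1] ang 17.17
w6 [  7   6  20  25 119] [268.40336134 313.24369748] 52.887318
now [  4   6  21  24 116] [265.97413793 312.00862069] 49.933414
```

```bash
python3 -c "
from cell import env
print(env.finish_job())"
```

```text
the job is handed in; nothing more can be done
None
```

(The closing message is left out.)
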